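Lock the equipment rail clamp with its hex key

TASK

Take the orange-handled hex key from its white stand, feel for the hidden hex socket down the rail clamp's bore by gently turning the key until it drops in, and turn the screw clockwise until it comes up against its stop. Then put the key back upright in its stand, fully down, and let go; go easy on the clamp, with light pressure only and no hard wrenching, and leave the other things on the desk where they are.

Things in the scene. Friction and masses are not known exactly. Their poses are not given: they have to be found in the camera images.
- key_grip (a point): Centre of the orange handle of the loose hex key (about 0.25 kg), a bar 70 mm long (its x axis), 24 mm thick (y) and 36 mm tall (z, up), half above and half below this point; grasp across the 24 mm. At the start the key stands upright in the stand, its handle at any yaw.
- key_tip (a point): Centre of the flat lower end of the key's straight steel shank, 108 mm straight below key_grip; z points up along the shank. The shank is a hexagon 22 mm across flats, 25.4 mm across corners, 90 mm long; two flats face along x.
- stand_mouth (a point): Centre of the hole's mouth in the top of the key stand, a fixed white block 64 x 64 x 50 mm with a blue band; the mouth is 50 mm above the desk. The round hole is 32 mm across, 38 mm deep, with a flat floor on which the key stands, its grip then 70 mm above this point.
- mouth (a point): Centre of the top of the blue funnel on the clamp, 106 mm above the desk; z up. The funnel narrows from 38 to 26.4 mm over 6 mm; below it a plain round vertical bore 26.4 mm across. A soft black slit dust seal, which the key passes without resistance, hides what is below.
- screw (a joint): How far the screw is turned, rad: 0 at its stop (tight), negative while loose (-0.9 to -0.6 at the start); grows as it is turned clockwise seen from above. Turns with about 0.06 N m and stays where left (pushing harder than 6 N while searching may drag it along); at the stop a torque limiter slips at 0.13 N m, harmlessly. Not seen from outside.
- mug: blue ceramic mug, 76 mm across, 85 mm tall; a loose bystander, origin under its centre
- caddy: clear open desk caddy 90 x 70 x 45 mm; a loose bystander, origin under its centre
- mouse: black computer mouse 105 x 60 x 33 mm; a loose bystander, origin under its centre
- stapler: blue stapler 130 x 34 x 43 mm; a loose bystander, origin under its centre
- sanitiser: clear bottle with white cap, 56 mm across, 120 mm tall; a loose bystander, origin under its centre
- penlight: aluminium penlight 127 mm long; a loose bystander, origin under its centre
- pillbox: green pill box with white lids, 90 x 55 x 26 mm; a loose bystander, origin under its centre
- key: The whole hex key; its origin is the centre of the shank's lower end.
- clamp: The fixed grey clamp block, 64 x 64 mm, on a steel rail; its origin lies on the desk, 106 mm straight below mouth. The rail runs 140 mm to both sides along y, lower than 48 mm; a small white tray on the far side (to x = 106 mm) is lower than 72 mm.
- rim (a point): Centre of the flat rim of the screw's hexagonal socket, at the bore's bottom, 34 mm below mouth; 22.8 mm across flats, 11.5 mm deep. A key out of line rests on the rim; within about 5 degrees of line it drops about 11 mm further, to the floor. The hexagon's angle is not known: neither this point's axes nor the screw's angle tells it.
Things that resemble listed ones, but are neither listed nor needed, are in the scene too. Of the things shaped like the key, the bare steel one is meant. What is shaped like the part that bears stand_mouth but purple is not meant.

How it is judged:
By the outcome, as a careful person would: the job done as asked, in the order asked, and still so for the second after the job is handed in, with the robot touching nothing.
It also fails if it takes over 61 s, if anything falls off the work surface, if the arm or the gripper's body presses on something with over 40 N, if the wrist force passes 120 N, or if a joint passes its speed limit or range.

ROBOT

A 7-joint arm with a two-finger parallel gripper is mounted at the origin on the work surface. World frame = base frame: x ahead of the robot, y to its left, z up, the work surface at z = 0. Lengths are in m, angles in rad, forces in N, time in s.
With the tool pointing down it reaches from about 0.4 to 0.875 m from the base axis. Payload 19.3 kg.
Tool frame: the origin (TCP) lies at the very end of the fingers, on their centre line; the grasp point (between the pads) lies bot.pinch_z behind it (bot.pinch_z is the distance from the TCP to the grasp point, in m); z points along the fingers, y is the line along which they close (so a half turn about z gives the same grasp; the last joint's range is limited). The gripper opens to 85 mm and grips with 20 to 120 N. Pads are 22 mm wide; open, the fingers measure 114 mm over their backs; the gripper's body (76 mm by 85 mm) begins 54 mm behind the grasp point. The pads swing forward as they close: fully open they stand 13 mm farther back than shut.
Start: joints at [1.256, 0.521, -0.036, 1.599, 0.021, 1.021, -0.113], TCP at [0.151, -0.606, 0.231] pointing down, gripper open.
Joint ranges: [-2.91, 2.91], [-0.3, 2.13], [-1.5, 1.42], [0.17, 2.43], [-1.26, 4.41], [0.16, 1.93], [-2.52, 2.52]. Speed limits (rad/s): [1.89, 1.89, 2.39, 2.39, 3.01, 3.01, 3.01].

INTERFACE

Orientations are given as [roll, pitch, yaw] about the fixed x, y, z axes, in that order (R = Rz(yaw) Ry(pitch) Rx(roll)).
In Python, from workcell import bot, grab_frame, ticket gives the robot as it stands.
- The arm moves only by the tool arm_command, never from a script. Its argument "commands" is a list of rows, each a list of 3 entries, a list of its own where there are three numbers: the shift along the world's x, y, z in mm, then the turn about the world's z in rad, then the gripper command: -1 is fully open, 1 is shut, values between are in proportion. In form: [[[tx, ty, tz], roll, fingers], ...]. A call has 1 to 20 rows; each row shifts and turns the commanded pose from where the row before left it; what a row does not reach is not made up. A row lasts 1/10 s, in which the tool goes at most 50 mm and 8.59 degrees, less where a joint would pass 70% of its speed; a pose out of reach is approached as far as the arm can. A call with a gripper value outside its range is refused whole. The fingers move at their own pace and stop on an object; "newtons" is the grip in N (left out, the last holds). Time passes only in rows, so rows that do not move let the fingers close. It gives the time, the measured TCP pose, the force, the opening and the grip force at its end, in the units of the state.
- bot.observe(): the state, without advancing time (a new reading comes with each control period).
- grab_frame(name): name is "scene" or "top"; returns a dict with "image" (400x640x3 uint8, red, green, blue), "vertical_fov" (degrees; the focal length in pixels is half the picture's height over the tangent of half this angle, whatever the lens; pixels are square), "cx", "cy" (the principal point, pixels), "k1" (the pictures are not rectified: a ray, as slopes to the right and down, at radius r is drawn at 1 + k1 r^2 times it, then the intrinsics apply), "R" (3x3) and "t" (3): a world point X has camera coordinates R X + t. Camera axes: x right, y down, z forward; pixel columns grow to the right and rows downward; lengths in m; the calibration is good to about 2 mm. A picture is of the moment at which its call begins. There is no depth.
- ticket.job_done(): hands the job in; it is judged then, once.
The state is a dict: "clock": time; "qpos": joint angles; "qd": joint speeds; "joint_efforts": joint torques, N m; "position": TCP position; "tool_rot": TCP orientation; "force": force on the tool from outside, world axes, zero at the start; "moment": the same for the moment, N m; "grip_width": finger opening in m; "finger_force": force on a finger pad.
Only numpy, scipy, OpenCV 4.12 (cv2) and the standard library are available. Lean on these libraries where they do the work, as an engineer would, in place of code of your own. Each camera call takes 0.05 s, during which the arm holds its last target. There are 200 camera calls.

## Working session

There is one attempt and no reset: what is moved stays moved. The work goes in short steps, Python scripts to look and compute and a tool call to move; the robot and the scene stay as the last step left them, time stands still between calls to the robot, and variables do not carry over. Pictures are saved under pics/ and viewed, at most 10 in all, crops included, and the job is handed in when it is done.

Besides the shell and the picture viewer there is one more tool, called after "Call:" as a command line: name --argument value ..., lists and objects as JSON in quotes. arm_command: Moves the arm, as the interface text tells. Its arguments: {"type":"object","properties":{"commands":{"type":"array"},"newtons":{"type":"number"}},"required":["commands"]}

```bash
mkdir -p pics; cat > h.py <<'E'
import numpy as np, cv2
from workcell import bot, grab_frame, ticket
def snap(n,f):
    g=grab_frame(n); cv2.imwrite('pics/'+f,g['image'][:,:,::-1]); return g
def F(g): return 200/np.tan(np.radians(g['vertical_fov']/2))
def ray(g,u,v):
    f=F(g); K=np.array([[f,0,g['cx']],[0,f,g['cy']],[0,0,1.]])
    d=np.array([(u-g['cx'])/f,(v-g['cy'])/f]); s=d.copy()
    for _ in range(30): s=d/(1+g['k1']*(s@s))
    R=np.array(g['R']);t=np.array(g['t'])
    return -R.T@t, R.T@np.array([s[0],s[1],1])
def onz(g,u,v,z):
    c,d=ray(g,u,v); return c+d*(z-c[2])/d[2]
def proj(g,X):
    c=np.array(g['R'])@np.array(X)+np.array(g['t']); s=c[:2]/c[2]; s=s*(1+g['k1']*(s@s)); return s*F(g)+[g['cx'],g['cy']]
E
python3 - <<'E'
from h import *
import pickle
d={}
for n in('scene','top'):
    g=snap(n,n+'0.png'); d[n]=g
    print(n,g['vertical_fov'],g['k1'],ray(g,320,200))
pickle.dump(d,open('d0.pkl','wb'))
print(bot.observe(),bot.pinch_z)
E
```

```text
scene 57.60217093374345 -0.06469694840254266 (array([1.05995664, 0.08852524, 0.74028533]), array([-0.6211197 , -0.10766605, -0.77654422]))
top 53.995804300805865 -0.06871587530975655 (array([0.50899661, 0.00458957, 0.93902733]), array([ 0.05612999,  0.01869252, -0.99826701]))
{'clock': 0.1, 'qpos': array([ 1.25577143,  0.52197436, -0.03635113,  1.59994536,  0.02116466,
        1.02109533, -0.11275752]), 'qd': array([-0.00045895, -0.00135609, -0.00010321, -0.00171697,  0.00033219,
        0.00090601, -0.00143696]), 'joint_efforts': array([ 4.05487619e-03, -9.28498793e+01,  1.98384024e+00, -3.70535374e+01,
        1.80450222e-02,  5.41590431e-03,  7.90909439e-05]), 'position': array([ 0.15140818, -0.60607072,  0.23077259]), 'tool_rot': array([-3.14055351e+00,  3.05701675e-05,  2.44858382e-01]), 'force': array([-0.53420769, -0.4984641 , -0.04273481]), 'moment': array([ 0.01715618, -0.01238795, -0.00142569]), 'finger_force': 0.0, 'grip_width': 0.08558845981090721} 0.0187
```

View pics/scene0.png

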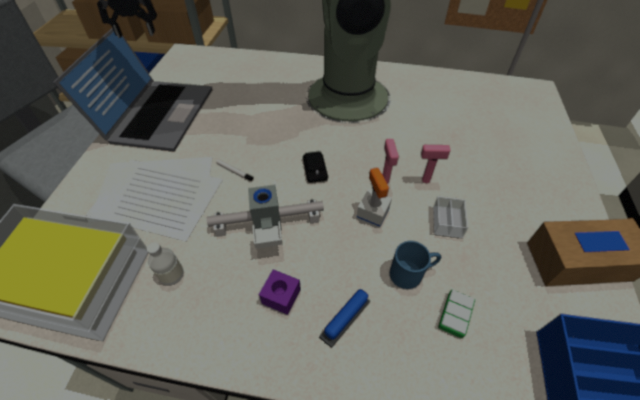

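View pics/top0.png

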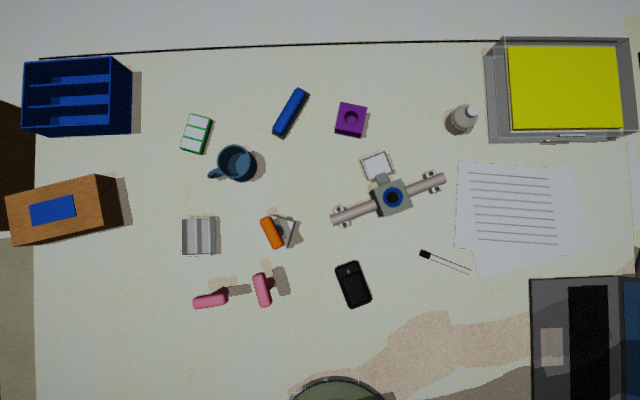

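Scene view: the key with the orange handle is at (379,183) in the white stand at (373,208). The look-alikes are pink-handled keys at (391,155) and (434,155), and a purple stand at (280,291). Top view: the orange handle is at (272,232), the pink ones at (210,300) and (262,290), and the purple stand at (350,120). The clamp funnel is at scene (263,195), top (393,197). I choose the orange/bare-steel key in the white stand.

```bash
cat > meas.py <<'E'
from h import *
def tri(ga,a,gb,b):
    ca,da=ray(ga,*a);cb,db=ray(gb,*b)
    A=np.array([da,-db]).T; s=np.linalg.lstsq(A,cb-ca,rcond=None)[0]
    p,q=ca+s[0]*da,cb+s[1]*db; return (p+q)/2,np.linalg.norm(p-q)
def mask(g,lo,hi,box):
    h=cv2.cvtColor(g['image'],cv2.COLOR_RGB2HSV); m=cv2.inRange(h,lo,hi)
    z=np.zeros_like(m);x0,y0,x1,y1=box;z[y0:y1,x0:x1]=m[y0:y1,x0:x1]
    n,l,s,c=cv2.connectedComponentsWithStats(z);
    if n<2: return None,None
    k=1+np.argmax(s[1:,4]); return (l==k).astype(np.uint8),(c[k],s[k])
E
python3 - <<'E'
from meas import *
import pickle
d=pickle.load(open('d0.pkl','rb'))
S,T=d['scene'],d['top']
O=((5,150,90),(16,255,255)); B=((100,120,40),(125,255,255))
r={}
for n,g,bo,bb in(('S',S,(355,160,400,210),(245,180,280,208)),('T',T,(255,205,300,255),(375,180,412,215))):
    for k,(c,b) in {'o':(O,bo),'b':(B,bb)}.items():
        m,s=mask(g,*c,b); r[n+k]=s[0]; print(n,k,s)
        cn=cv2.findContours(m,0,2)[0]; cn=max(cn,key=cv2.contourArea); print(cv2.minAreaRect(cn))
        if k=='o' and n=='T':
            w=[onz(g,u,v,.138)[:2] for u,v in cv2.boxPoints(cv2.minAreaRect(cn))]; print(np.round(w,3))
print('key',tri(S,r['So'],T,r['To'])); print('mouth',tri(S,r['Sb'],T,r['Tb']),onz(S,*r['Sb'],.106),onz(T,*r['Tb'],.106))
a=T['image'][200:270,235:320,::-1];b=S['image'][155:230,345:415,::-1];c=T['image'][160:240,350:430,::-1]
cc=[cv2.resize(x,None,fx=400/x.shape[0]*.65,fy=400/x.shape[0]*.65,interpolation=2) for x in(a,b,c)]
cv2.imwrite('pics/crop0.png',np.hstack([x[:255] for x in cc]))
E
```

```text
S o (array([379.39912281, 179.90789474]), array([371, 168,  17,  25, 228], dtype=int32))
((379.8000183105469, 180.09999084472656), (26.832815170288086, 9.391485214233398), 63.43495178222656)
S b (array([261.95683453, 195.17266187]), array([254, 189,  18,  14, 139], dtype=int32))
((262.5, 195.5), (13.0, 17.0), 90.0)
T o (array([270.75630252, 232.42577031]), array([260, 217,  23,  32, 357], dtype=int32))
((270.7000427246094, 232.39999389648438), (32.64659118652344, 10.733126640319824), 63.43495178222656)
[[0.516 0.146]
 [0.525 0.126]
 [0.465 0.098]
 [0.456 0.117]]
T b (array([392.60194175, 196.83980583]), array([383, 187,  20,  20, 206], dtype=int32))
((392.5, 196.5), (19.0, 19.0), 90.0)
key (array([0.49001751, 0.12501788, 0.12834372]), np.float64(0.0036194797132506995))
mouth (array([ 0.55846046, -0.13383398,  0.10271039]), np.float64(0.0019992330172550923)) [ 0.56097883 -0.13166909  0.106     ] [ 0.55848069 -0.13427731  0.106     ]
```

View pics/crop0.png

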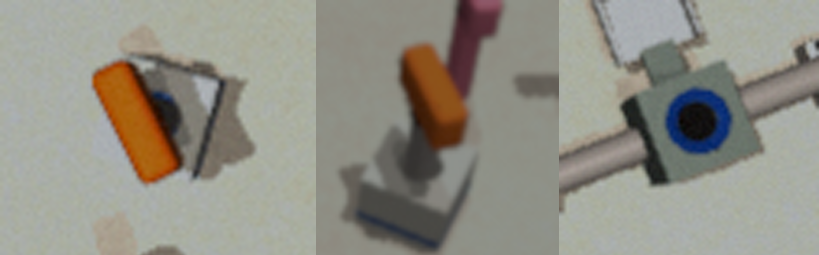

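The crop confirms the choice: an orange handle on a bare steel shank, in the white, blue-banded stand. The clamp has its blue funnel and black seal. I'm moving over via larger x.

Call:
arm_command --commands '[[[30,16,0],0,-1],[[30,16,0],0,-1],[[30,16,0],0,-1],[[30,16,0],0,-1],[[30,16,0],0,-1],[[30,16,0],0,-1],[[30,16,0],0,-1],[[30,16,0],0,-1],[[30,16,0],0,-1],[[30,16,0],0,-1],[[0,40,0],0,-1],[[0,40,0],0,-1],[[0,40,0],0,-1],[[0,40,0],0,-1],[[0,40,0],0.05,-1],[[0,40,0],0.05,-1],[[0,40,0],0.05,-1],[[0,40,0],0.04,-1],[[0,0,0],0,-1]]'

```text
clock: 2.0
position: [0.4515, -0.1217, 0.2314]
tool_rot: [-3.14, -0.001, 0.442]
force: [0.9, -0.7, -0.2]
grip_width: 0.0854
finger_force: 0.0
```

```bash
python3 - <<'E'
from meas import *
import pickle
d=pickle.load(open('d0.pkl','rb'))
O=((5,120,60),(18,255,255))
for n,b in(('top',(255,205,300,255)),('scene',(355,160,400,210))):
    g=d[n]; m,s=mask(g,*O,b)
    v,u=np.nonzero(m); w=np.array([onz(g,a,c,.135)[:2] for a,c in zip(u,v)])
    c=w.mean(0); e,V=np.linalg.eigh(np.cov((w-c).T)); print(n,len(u),c,np.arctan2(*(V[::-1,1]*np.sign(V[0,1]))),np.sqrt(e*12))
    print('proj of (.490,.124,.12)',proj(g,[.49,.124,.12]))
# stand top: white-ish corners via shading
o=bot.observe();print(o['position'],o['tool_rot'],o['qpos'],o['clock'])
E
```

```text
top 389 [0.4905424  0.12146971] 0.45426968185405264 [0.0244687  0.06744482]
proj of (.490,.124,.12) [270.95519654 232.41829798]
scene 361 [0.5031473  0.12519439] 0.3205854586678702 [0.02973748 0.07981269]
proj of (.490,.124,.12) [377.70057539 182.32719839]
[ 0.45153128 -0.12166152  0.23141782] [-3.14043827e+00 -6.32671288e-04  4.42161622e-01] [ 0.33572457  0.2800306  -0.24047094  1.98972649  0.08371054  0.881277
 -1.07768273] 2.0
```

Call:
arm_command --commands '[[[5,35,0],0,-1],[[5,35,0],0,-1],[[5,35,0],0,-1],[[6,35,0],0,-1],[[6,35,0],0,-1],[[6,35,0],0,-1],[[6,35,0],0.01,-1],[[0,0,0],0,-1],[[0,0,0],0,-1]]'

```text
clock: 2.9
position: [0.4903, 0.1189, 0.2309]
tool_rot: [-3.141, 0.001, 0.446]
force: [0.3, -1.2, -1.2]
grip_width: 0.0855
finger_force: 0.0
```

```bash
python3 - <<'E'
from meas import *
o=bot.observe();print(o['position'],o['tool_rot'],o['qpos'],o['clock'])
S=snap('scene','s1.png');T=snap('top','t1.png')
a=S['image'][90:240,300:460,::-1];c=T['image'][160:310,190:350,::-1]
cv2.imwrite('pics/crop1.png',np.hstack([cv2.resize(x,None,fx=2.5,fy=2.5,interpolation=2) for x in(a,c)]))
E
```

```text
[0.49025185 0.11888134 0.23091235] [-3.14142518e+00  8.29249007e-04  4.45848189e-01] [-0.08499525  0.34750318 -0.34269982  1.89913422  0.14421078  0.91957641
 -1.62149432] 2.9
```

View pics/crop1.png

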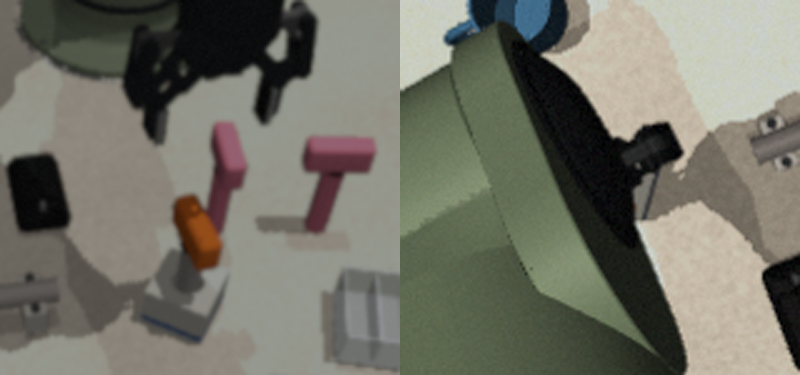

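Open fingers straddle the orange handle (scene crop: tips at (155,135) and (265,118), handle at (197,230)), nothing else is in reach. Descending and gripping.

Call:
arm_command --commands '[[[0,3.5,-25],0.005,-1],[[0,0,-25],0,-1],[[0,0,-25],0,-1],[[0,0,-20],0,-1],[[0,0,-15],0,-1],[[0,0,-10],0,-1],[[0,0,-9],0,-1],[[0,0,0],0,-1],[[0,0,0],0,0],[[0,0,0],0,0.3],[[0,0,0],0,0.3],[[0,0,0],0,1],[[0,0,0],0,1],[[0,0,0],0,1],[[0,0,0],0,1],[[0,0,0],0,1]]' --newtons 60

```text
clock: 4.6
position: [0.4906, 0.1225, 0.1027]
tool_rot: [-3.141, -0.001, 0.45]
force: [-1.6, 1.5, 5.6]
grip_width: 0.0232
finger_force: 58.8
```

```bash
python3 - <<'E'
from meas import *
for i in range(1):
    o=bot.observe();print(o['position'],o['tool_rot'],o['force'],o['moment'],o['grip_width'],o['finger_force'])
S=snap('scene','s2.png');
a=S['image'][90:240,300:460,::-1]
cv2.imwrite('pics/crop2.png',cv2.resize(a,None,fx=3,fy=3,interpolation=2))
E
```

```text
[0.49057145 0.12245131 0.10269076] [-3.14146337e+00 -6.21305490e-04  4.49932434e-01] [-1.56213906  1.4668907   5.61745592] [0.29655698 0.46880101 0.02770072] 0.023170125876955786 58.77030372619629
```

View pics/crop2.png

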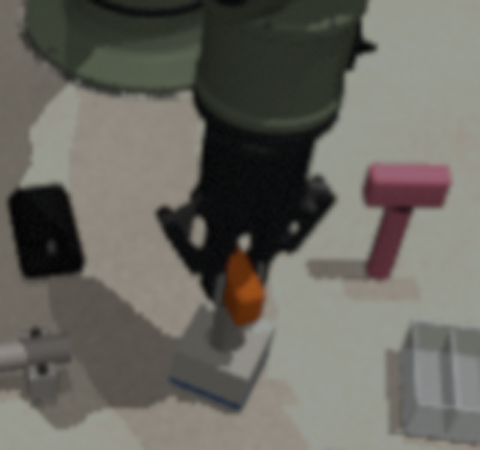

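Call:
arm_command --commands '[[[0,0,5],0,1],[[0,0,10],0,1],[[0,0,20],0,1],[[0,0,25],0,1],[[0,0,30],0,1],[[0,0,30],0,1],[[0,0,20],0,1],[[0,0,0],0,1],[[0,0,0],0,1]]'

```text
clock: 5.55
position: [0.4903, 0.122, 0.2425]
tool_rot: [3.141, -0.0, 0.45]
force: [-0.2, -0.1, -3.1]
grip_width: 0.0231
finger_force: 59.2
```

```bash
python3 - <<'E'
from meas import *
o=bot.observe();print(o['position'],o['tool_rot'],o['force'],o['moment'],o['grip_width'],o['finger_force'],o['clock'])
S=snap('scene','s3.png');p=o['position']
for dz in (.0187,-.0893): print(proj(S,p+[0,0,dz]))
a=S['image'][70:240,320:440,::-1]
cv2.imwrite('pics/crop3.png',cv2.resize(a,None,fx=3.5,fy=3.5,interpolation=2))
E
```

```text
[0.49028881 0.1219565  0.24248535] [ 3.14137605e+00 -3.97559896e-04  4.49582042e-01] [-0.17177797 -0.12663919 -3.07109702] [-0.00033854  0.0064294  -0.04379495] 0.023101943973334583 59.162859320640564 5.55
[385.31128668 134.97601679]
[378.60569922 172.32474468]
```

View pics/crop3.png

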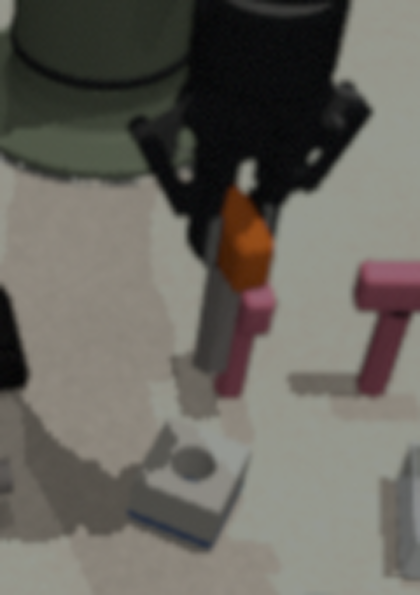

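The key is held: its tip is at crop (211,362), px (380,173), close to the predicted (379,172). The stand hole shows at crop (193,463). I'll carry it to above the clamp, pre-turning counter-clockwise.

Call:
arm_command --commands '[[[7,-25.5,0],0.1,1],[[7,-25.5,0],0.1,1],[[7,-25.5,0],0.1,1],[[7,-25.5,0],0.1,1],[[7,-25.5,0],0.1,1],[[7,-25.5,0],0.1,1],[[7,-25.5,0],0.1,1],[[7,-25.5,0],0.1,1],[[7,-25.5,0],0.1,1],[[6,-25.5,0],0.1,1],[[0,0,0],0,1],[[0,0,-12],0,1],[[0,0,-12],0,1],[[0,0,0],0,1],[[0,0,0],0,1]]'

```text
clock: 7.1
position: [0.5592, -0.1321, 0.2177]
tool_rot: [-3.141, -0.0, 1.451]
force: [-0.1, -0.5, -3.2]
grip_width: 0.0235
finger_force: 59.2
```

```bash
python3 - <<'E'
from meas import *
S0=grab_frame('scene');print('stand',onz(S0,375.1,202.3,.05))
o=bot.observe();print(o['position'],o['tool_rot'],o['qpos'],o['force'],o['moment'],o['clock'])
S=snap('scene','s4.png');T=snap('top','t4.png');p=o['position']
for g in(S,T):print('tip',proj(g,p+[0,0,-.0893]),'mouth',proj(g,[.5585,-.134,.106]))
a=S['image'][110:230,220:310,::-1];b=T['image'][140:260,345:435,::-1]
cv2.imwrite('pics/crop4.png',np.hstack([cv2.resize(x,None,fx=4.4,fy=4.4,interpolation=2) for x in(a,b)]))
E
```

```text
stand [0.49219509 0.12644457 0.05      ]
[ 0.55946552 -0.13224349  0.21822814] [-3.14131061e+00 -1.01927392e-04  1.45043215e+00] [ 0.45540939  0.48755707 -0.45527802  1.73230393  0.25052424  0.97986702
 -0.21486436] [-0.23993073 -0.3500136  -2.10114107] [ 0.0017583   0.0147354  -0.01487717] 7.15
tip [260.59375847 188.01677843] mouth [261.25693199 194.2147427 ]
tip [393.42364714 195.68466795] mouth [392.47148935 196.83417684]
```

View pics/crop4.png

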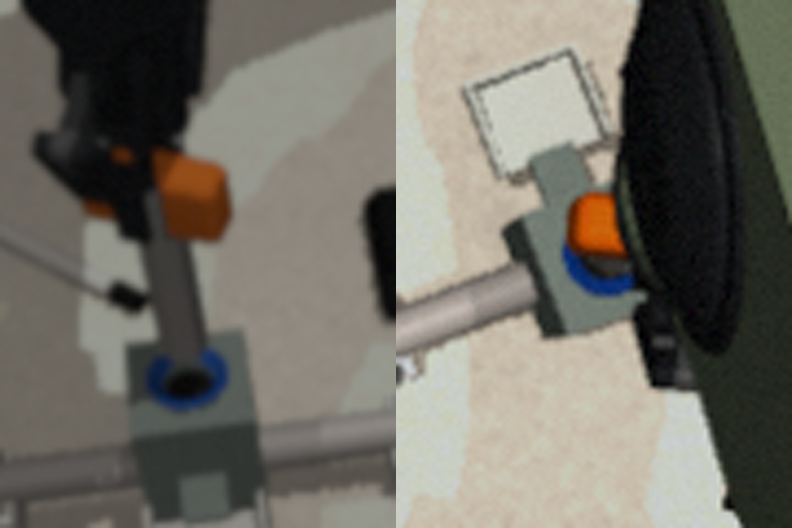

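Tip is above the funnel within ~2 mm (scene crop: tip (184,365), funnel centre (188,377)). Descending into the funnel gently.

Call:
arm_command --commands '[[[0,-1,-8],0,1],[[0,0,-8],0,1],[[0,0,-5],0,1],[[0,0,-2],0,1],[[0,0,-2],0,1],[[0,0,-2],0,1],[[0,0,0],0,1]]'

```text
clock: 7.95
position: [0.5594, -0.1339, 0.1911]
tool_rot: [-3.141, 0.0, 1.45]
force: [0.9, 0.0, -2.0]
grip_width: 0.0235
finger_force: 59.5
```

Call:
arm_command --commands '[[[0,0,-1],0,1],[[0,0,-1],0,1],[[0,0,-1],0,1],[[0,0,-1],0,1],[[0,0,0],0,1]]'

```text
clock: 8.45
position: [0.5595, -0.1339, 0.1872]
tool_rot: [3.142, -0.0, 1.45]
force: [1.0, -0.6, -2.0]
grip_width: 0.0232
finger_force: 59.5
```

Call:
arm_command --commands '[[[0,0,-2],0,1],[[0,0,-2],0,1],[[0,0,-2],0,1],[[0,0,0],0,1]]'

```text
clock: 8.85
position: [0.5594, -0.1339, 0.181]
tool_rot: [-3.141, -0.0, 1.45]
force: [0.9, -0.3, -3.3]
grip_width: 0.0234
finger_force: 59.5
```

Call:
arm_command --commands '[[[0,0,-3],0,1],[[0,0,-3],0,1],[[0,0,-3],0,1],[[0,0,-3],0,1],[[0,0,-2],0,1],[[0,0,-2],0,1],[[0,0,0],0,1]]'

```text
clock: 9.55
position: [0.5594, -0.1338, 0.165]
tool_rot: [-3.141, -0.0, 1.45]
force: [1.0, 0.4, -3.5]
grip_width: 0.0231
finger_force: 59.5
```

```bash
python3 -c "
from h import *
o=bot.observe();print(o['position'],o['force'],o['moment'])"
```

```text
[ 0.55944397 -0.13382669  0.16504065] [ 0.95085832  0.439871   -3.49438167] [-0.12507988 -0.40519478 -0.01993932]
```

Call:
arm_command --commands '[[[0,0,-1],0,1],[[0,0,-1],0,1],[[0,0,-1],0,1],[[0,0,-0.5],0,1],[[0,0,0],0,1]]'

```text
clock: 10.05
position: [0.5596, -0.1339, 0.1621]
tool_rot: [3.141, 0.0, 1.45]
force: [-0.6, 0.3, 4.5]
grip_width: 0.0236
finger_force: 60.5
```

Call:
arm_command --commands '[[[0,0,0.3],0,1],[[0,0,0],-0.04,1],[[0,0,0],-0.04,1],[[0,0,0],-0.04,1],[[0,0,0],0,1]]'

```text
clock: 10.55
position: [0.5595, -0.1339, 0.1623]
tool_rot: [3.141, 0.0, 1.329]
force: [-0.3, -0.7, 3.8]
grip_width: 0.0232
finger_force: 60.3
```

```bash
cat >s.py <<'E'
from h import *
o=bot.observe();print(o['position'].round(5),o['tool_rot'][2].round(4),o['force'].round(2),o['moment'].round(3),o['qpos'][6].round(2),o['clock'])
E
python3 s.py
```

```text
[ 0.55953 -0.13394  0.1623 ] 1.329 [-0.32 -0.7   3.85] [-0.174  0.146  0.033] -0.35 10.55
```

Call:
arm_command --commands '[[[0,0,0.3],0,1],[[0,0,0],-0.04,1],[[0,0,0],-0.04,1],[[0,0,0],-0.04,1],[[0,0,0],0,1]]'

```text
clock: 11.05
position: [0.5594, -0.1339, 0.1624]
tool_rot: [-3.142, 0.0, 1.21]
force: [1.0, -1.9, 2.0]
grip_width: 0.0231
finger_force: 60.1
```

Call:
arm_command --commands '[[[0,0,0],-0.04,1],[[0,0,0],-0.04,1],[[0,0,0],-0.04,1],[[0,0,0],-0.02,1],[[0,0,0],0,1]]'

```text
clock: 11.55
position: [0.5594, -0.1339, 0.1624]
tool_rot: [-3.142, 0.0, 1.071]
force: [-0.2, -0.8, 2.5]
grip_width: 0.0233
finger_force: 60.2
```

```bash
python3 s.py
```

```text
[ 0.55942 -0.13386  0.16239] 1.0708 [-0.23 -0.76  2.47] [-0.191  0.119  0.043] -0.57 11.55
```

Call:
arm_command --commands '[[[0,0,0],-0.04,1],[[0,0,0],-0.04,1],[[0,0,0],-0.04,1],[[0,0,0],-0.02,1],[[0,0,0],0,1]]'

```text
clock: 12.05
position: [0.5594, -0.1338, 0.1624]
tool_rot: [-3.141, 0.0, 0.931]
force: [0.2, -0.1, 3.2]
grip_width: 0.0234
finger_force: 60.2
```

Call:
arm_command --commands '[[[0,0,0],-0.04,1],[[0,0,0],-0.04,1],[[0,0,0],-0.04,1],[[0,0,0],-0.02,1],[[0,0,0],0,1]]'

```text
clock: 12.55
position: [0.5593, -0.1338, 0.1623]
tool_rot: [-3.141, 0.0, 0.791]
force: [-0.4, -0.1, 1.8]
grip_width: 0.0235
finger_force: 60.0
```

```bash
python3 s.py
```

```text
[ 0.55933 -0.1338   0.1623 ] 0.7907 [-0.36 -0.13  1.83] [-0.074  0.282  0.061] -0.81 12.55
```

Call:
arm_command --commands '[[[0,0,0],-0.04,1],[[0,0,0],-0.04,1],[[0,0,0],-0.04,1],[[0,0,0],-0.02,1],[[0,0,0],0,1]]'

```text
clock: 13.05
position: [0.5593, -0.1339, 0.1621]
tool_rot: [-3.141, 0.0, 0.651]
force: [-0.8, -1.9, -2.8]
grip_width: 0.0232
finger_force: 59.5
```

```bash
python3 s.py
```

```text
[ 0.5593  -0.13386  0.16214] 0.6507 [-0.77 -1.89 -2.83] [-0.231  0.054  0.025] -0.93 13.05
```

Contact force vanished: aligned near yaw 0.65. Lowering gently.

Call:
arm_command --commands '[[[0,0,-0.6],0,1],[[0,0,-0.6],0,1],[[0,0,-0.6],0,1],[[0,0,0],0,1]]'

```text
clock: 13.45
position: [0.5594, -0.1339, 0.1605]
tool_rot: [-3.141, 0.0, 0.65]
force: [-0.2, -1.3, -2.9]
grip_width: 0.0231
finger_force: 59.5
```

```bash
python3 s.py
```

```text
[ 0.55938 -0.13391  0.16048] 0.65 [-0.19 -1.31 -2.91] [-0.298  0.088 -0.057] -0.93 13.45
```

Dropping in.

Call:
arm_command --commands '[[[0,0,-1.5],0,1],[[0,0,-1.5],0,1],[[0,0,-1.5],0,1],[[0,0,-1.5],0,1],[[0,0,-1],0,1],[[0,0,-1],0,1],[[0,0,0],0,1]]'

```text
clock: 14.15
position: [0.5594, -0.1338, 0.1524]
tool_rot: [-3.141, 0.0, 0.65]
force: [-0.5, -1.9, -3.5]
grip_width: 0.0232
finger_force: 59.4
```

```bash
python3 s.py
```

```text
[ 0.55939 -0.13385  0.15245] 0.6498 [-0.45 -1.92 -3.52] [-0.531  0.068  0.024] -0.93 14.15
```

Call:
arm_command --commands '[[[0,0,-0.7],-0.04,1],[[0,0,0],-0.05,1],[[0,0,0],-0.05,1],[[0,0,0],-0.05,1],[[0,0,0],-0.05,1]]'

```text
clock: 14.65
position: [0.5592, -0.1339, 0.1518]
tool_rot: [-3.141, 0.0, 0.408]
force: [-2.4, -2.5, -3.6]
grip_width: 0.0231
finger_force: 59.4
```

```bash
python3 s.py
```

```text
[ 0.55923 -0.13391  0.1518 ] 0.4077 [-2.41 -2.47 -3.59] [-0.488  0.431  0.104] -1.14 14.65
```

Call:
arm_command --commands '[[[0,0,0],-0.05,1],[[0,0,0],-0.05,1],[[0,0,0],-0.05,1],[[0,0,0],-0.05,1]]'

```text
clock: 15.05
position: [0.5591, -0.1338, 0.1518]
tool_rot: [-3.141, 0.001, 0.208]
force: [-1.8, -2.0, -2.8]
grip_width: 0.0233
finger_force: 59.5
```

```bash
python3 s.py
```

```text
[ 0.55915 -0.13383  0.1518 ] 0.2078 [-1.81 -2.04 -2.81] [-0.426  0.537  0.093] -1.3 15.05
```

Call:
arm_command --commands '[[[0,0,0],-0.04,1],[[0,0,0],-0.04,1],[[0,0,0],-0.04,1]]'

```text
clock: 15.35
position: [0.5591, -0.1338, 0.1518]
tool_rot: [-3.141, 0.001, 0.088]
force: [-2.3, -0.9, -2.3]
grip_width: 0.0232
finger_force: 59.5
```

```bash
python3 s.py
```

```text
[ 0.55906 -0.1338   0.15179] 0.0882 [-2.29 -0.88 -2.3 ] [-0.353  0.725  0.064] -1.4 15.35
```

Call:
arm_command --commands '[[[0,0,0],-0.04,1],[[0,0,0],-0.04,1],[[0,0,0],-0.04,1]]'

```text
clock: 15.65
position: [0.559, -0.1337, 0.1518]
tool_rot: [-3.141, 0.001, -0.032]
force: [-3.0, -1.5, -1.5]
grip_width: 0.0233
finger_force: 59.6
```

```bash
python3 s.py
```

```text
[ 0.55902 -0.13373  0.15176] -0.0317 [-3.01 -1.51 -1.53] [-0.278  0.829  0.088] -1.5 15.65
```

Call:
arm_command --commands '[[[0,0,0],-0.04,1],[[0,0,0],-0.04,1],[[0,0,0],-0.04,1]]'

```text
clock: 15.95
position: [0.559, -0.1337, 0.1518]
tool_rot: [-3.141, 0.001, -0.152]
force: [-3.4, -0.7, -1.1]
grip_width: 0.0233
finger_force: 59.6
```

```bash
python3 s.py
```

```text
[ 0.55897 -0.1337   0.15177] -0.1517 [-3.36 -0.65 -1.14] [-0.133  0.981  0.048] -1.6 15.95
```

Call:
arm_command --commands '[[[-0.3,0,0],-0.04,1],[[0,0,0],-0.04,1]]'

```text
clock: 16.15
position: [0.5588, -0.1336, 0.1518]
tool_rot: [-3.141, 0.001, -0.232]
force: [-2.0, 0.4, -2.1]
grip_width: 0.0234
finger_force: 59.6
```

```bash
python3 s.py
```

```text
[ 0.5588  -0.1336   0.15181] -0.2317 [-1.98  0.39 -2.12] [-0.145  0.698  0.08 ] -1.67 16.15
```

Call:
arm_command --commands '[[[0,0,0],-0.04,1],[[0,0,0],-0.04,1]]'

```text
clock: 16.35
position: [0.5588, -0.1336, 0.1518]
tool_rot: [-3.141, 0.001, -0.312]
force: [-2.7, -0.5, -0.7]
grip_width: 0.0232
finger_force: 59.6
```

```bash
python3 s.py
```

```text
[ 0.55877 -0.13358  0.1518 ] -0.3116 [-2.74 -0.49 -0.73] [-0.091  0.8    0.026] -1.74 16.35
```

Call:
arm_command --commands '[[[0,0,0],-0.04,1],[[0,0,0],-0.04,1]]'

```text
clock: 16.55
position: [0.5588, -0.1335, 0.1518]
tool_rot: [-3.142, 0.001, -0.392]
force: [-3.2, 0.9, -0.9]
grip_width: 0.0232
finger_force: 59.6
```

```bash
python3 s.py
```

```text
[ 0.55875 -0.13352  0.15178] -0.3915 [-3.25  0.91 -0.94] [-0.008  0.772  0.122] -1.8 16.55
```

Call:
arm_command --commands '[[[-0.2,0,0],-0.04,1],[[0,0,0],-0.04,1]]'

```text
clock: 16.75
position: [0.5587, -0.1335, 0.1518]
tool_rot: [-3.141, 0.001, -0.472]
force: [-1.7, 0.1, -1.5]
grip_width: 0.0233
finger_force: 59.5
```

```bash
python3 s.py
```

```text
[ 0.55866 -0.13347  0.15179] -0.4715 [-1.67  0.09 -1.51] [0.11  0.67  0.131] -1.87 16.75
```

Call:
arm_command --commands '[[[0,0,0],-0.04,1],[[0,0,0],-0.04,1]]'

```text
clock: 16.95
position: [0.5586, -0.1334, 0.1518]
tool_rot: [-3.142, 0.001, -0.551]
force: [-2.7, 0.2, -1.4]
grip_width: 0.0235
finger_force: 59.5
```

```bash
python3 s.py
```

```text
[ 0.55863 -0.13343  0.15178] -0.5515 [-2.73  0.2  -1.44] [0.135 0.723 0.169] -1.93 16.95
```

Call:
arm_command --commands '[[[0,0,0],-0.03,1],[[0,0,0],-0.03,1]]'

```text
clock: 17.15
position: [0.5587, -0.1335, 0.1518]
tool_rot: [-3.142, 0.001, -0.611]
force: [-2.1, 1.3, -2.5]
grip_width: 0.023
finger_force: 59.5
```

```bash
python3 s.py
```

```text
[ 0.5587  -0.13346  0.15177] -0.6115 [-2.14  1.29 -2.49] [0.485 0.923 0.099] -1.98 17.15
```

Call:
arm_command --commands '[[[0,0,0],-0.03,1],[[0,0,0],-0.03,1]]'

```text
clock: 17.35
position: [0.5588, -0.1336, 0.1518]
tool_rot: [-3.142, 0.001, -0.672]
force: [-3.4, 2.8, -2.0]
grip_width: 0.0234
finger_force: 59.5
```

```bash
python3 s.py
```

```text
[ 0.55876 -0.13356  0.15181] -0.6722 [-3.4   2.82 -2.04] [0.777 1.033 0.151] -2.03 17.35
```

Call:
arm_command --commands '[[[0,0,0],-0.03,1],[[0,0,0],0,1]]'

```text
clock: 17.55
position: [0.5588, -0.1336, 0.1518]
tool_rot: [3.142, 0.0, -0.702]
force: [-3.6, 3.5, -2.4]
grip_width: 0.0233
finger_force: 59.5
```

```bash
python3 s.py
```

```text
[ 0.55879 -0.13361  0.1518 ] -0.7016 [-3.62  3.47 -2.41] [0.996 1.154 0.055] -2.06 17.55
```

Call:
arm_command --commands '[[[-0.2,0,0],0.03,1],[[0,0,0],0.02,1],[[0,0,1],0,1],[[0,0,2],0,1],[[0,0,2],0,1]]'

```text
clock: 18.05
position: [0.5587, -0.1339, 0.157]
tool_rot: [-3.142, 0.0, -0.651]
force: [-1.4, 2.6, -4.7]
grip_width: 0.0234
finger_force: 59.0
```

```bash
python3 s.py
```

```text
[ 0.55874 -0.13392  0.15701] -0.6506 [-1.39  2.59 -4.71] [0.932 0.729 0.012] -2.02 18.05
```

Call:
arm_command --commands '[[[0,0,4],0,1],[[0,0,6],0,1],[[0,0,8],0,1],[[0,0,8],0,1],[[0,0,8],0,1],[[0,0,10],0,1],[[0,0,14],0,1],[[0,0,20],0,1],[[0,0,10],0,1],[[0,0,0],0,1]]'

```text
clock: 19.05
position: [0.5595, -0.1342, 0.2465]
tool_rot: [-3.14, -0.003, -0.65]
force: [0.8, 0.1, -3.2]
grip_width: 0.0235
finger_force: 59.7
```

```bash
python3 s.py
```

```text
[ 0.55951 -0.1342   0.2465 ] -0.6504 [ 0.76  0.15 -3.24] [-0.026 -0.055 -0.004] -2.03 19.05
```

Call:
arm_command --commands '[[[-7,26,0],0.11,1],[[-7,26,0],0.11,1],[[-7,26,0],0.11,1],[[-7,26,0],0.11,1],[[-7,26,0],0.11,1],[[-7,26,0],0.11,1],[[-7,26,0],0.11,1],[[-7,26,0],0.11,1],[[-7,26,0],0.11,1],[[-6,23,0],0.11,1],[[0,0,-20],0,1],[[0,0,-30],0,1],[[0,0,-20],0,1],[[0,0,-10],0,1],[[0,0,0],0,1]]'

```text
clock: 20.55
position: [0.4891, 0.1229, 0.1637]
tool_rot: [-3.141, 0.002, 0.45]
force: [0.5, -0.2, -2.2]
grip_width: 0.0239
finger_force: 59.4
```

```bash
python3 s.py; python3 - <<'E'
from meas import *
S=snap('scene','s5.png');o=bot.observe();p=o['position']
print('tip',proj(S,p+[0,0,-.0893]),'hole at key',proj(S,[.4905,.1223,.05]))
a=S['image'][110:240,320:440,::-1]
cv2.imwrite('pics/crop5.png',cv2.resize(a,None,fx=4.5,fy=4.5,interpolation=2))
E
```

```text
[0.48912 0.12294 0.16369] 0.4498 [ 0.52 -0.25 -2.24] [0.006 0.011 0.01 ] -1.59 20.55
tip [375.03851717 194.64115473] hole at key [373.46085767 201.54192757]
```

View pics/crop5.png

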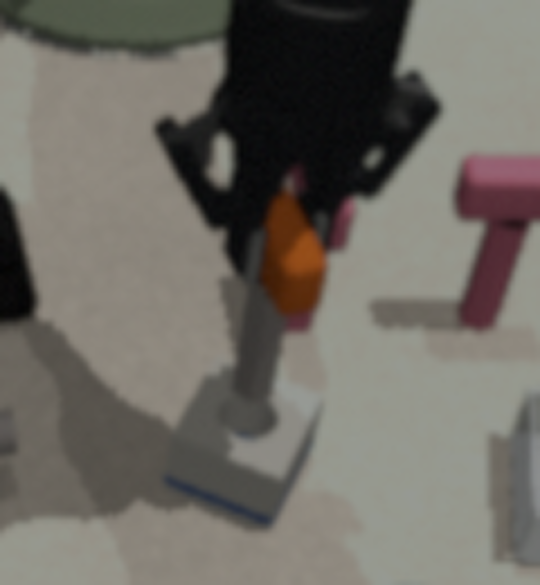

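Tip (254,393) sits over the hole (249,414) in the crop; small correction and descend, checking force.

Call:
arm_command --commands '[[[1.4,0.8,-8],0,1],[[0,0,-8],0,1],[[0,0,-8],0,1],[[0,0,-4],0,1],[[0,0,0],0,1]]'

```text
clock: 21.1
position: [0.4909, 0.1238, 0.1363]
tool_rot: [-3.141, 0.001, 0.45]
force: [0.7, -0.1, -2.0]
grip_width: 0.0231
finger_force: 59.6
```

```bash
python3 s.py
```

```text
[0.49087 0.12382 0.13629] 0.4498 [ 0.68 -0.11 -2.02] [-0.021 -0.02  -0.016] -1.61 21.1
```

Call:
arm_command --commands '[[[0,0,-5],0,1],[[0,0,-5],0,1],[[0,0,-5],0,1],[[0,0,0],0,1]]'

```text
clock: 21.5
position: [0.4908, 0.1238, 0.1212]
tool_rot: [-3.141, 0.001, 0.45]
force: [0.2, 0.1, -2.9]
grip_width: 0.0233
finger_force: 59.6
```

```bash
python3 s.py
```

```text
[0.4908  0.12384 0.12119] 0.4499 [ 0.15  0.14 -2.88] [0.011 0.002 0.01 ] -1.61 21.5
```

In the hole without contact. Continuing to the floor.

Call:
arm_command --commands '[[[0,0,-5],0,1],[[0,0,-5],0,1],[[0,0,-4],0,1],[[0,0,-2],0,1],[[0,0,-1],0,1],[[0,0,-1],0,1],[[0,0,0],0,1]]'

```text
clock: 22.2
position: [0.4912, 0.1239, 0.1039]
tool_rot: [-3.142, -0.0, 0.45]
force: [0.0, 0.4, -3.4]
grip_width: 0.0235
finger_force: 59.6
```

```bash
python3 s.py
```

```text
[0.49118 0.12393 0.10389] 0.4498 [ 0.02  0.4  -3.42] [ 0.003  0.042 -0.013] -1.62 22.2
```

Call:
arm_command --commands '[[[0,0,-0.6],0,1],[[0,0,-0.6],0,1],[[0,0,0],0,1]]'

```text
clock: 22.5
position: [0.4912, 0.124, 0.1028]
tool_rot: [-3.142, -0.0, 0.45]
force: [-0.7, 0.1, -3.3]
grip_width: 0.0233
finger_force: 59.8
```

```bash
python3 s.py
```

```text
[0.49121 0.12398 0.10276] 0.4498 [-0.74  0.15 -3.25] [0.033 0.003 0.035] -1.62 22.5
```

Call:
arm_command --commands '[[[0,0,-0.5],0,1],[[0,0,-0.5],0,1],[[0,0,0],0,1]]'

```text
clock: 22.8
position: [0.4916, 0.1241, 0.1026]
tool_rot: [3.141, -0.001, 0.45]
force: [-4.1, -1.1, 20.2]
grip_width: 0.0233
finger_force: 62.7
```

```bash
python3 s.py
```

```text
[0.49155 0.12414 0.10264] 0.4497 [-4.1  -1.11 20.23] [-0.181  1.25  -0.03 ] -1.62 22.8
```

On the floor. I'll relieve the pressure, open slowly, and retreat straight up.

Call:
arm_command --commands '[[[0,0,0.6],0,1],[[0,0,0],0,1],[[0,0,0],0,0.3],[[0,0,0],0,0.1],[[0,0,0],0,-0.3],[[0,0,0],0,-1],[[0,0,0],0,-1],[[0,0,0],0,-1],[[0,0,0],0,-1],[[0,0,10],0,-1],[[0,0,20],0,-1],[[0,0,30],0,-1],[[0,0,40],0,-1],[[0,0,40],0,-1],[[0,-40,0],0,-1],[[0,-40,0],0,-1],[[0,-40,0],0,-1],[[0,-40,0],0,-1],[[0,-40,0],0,-1],[[0,0,0],0,-1]]'

```text
clock: 24.8
position: [0.4906, -0.0812, 0.243]
tool_rot: [3.14, 0.0, 0.443]
force: [-0.0, 1.3, 0.4]
grip_width: 0.0855
finger_force: 0.0
```

```bash
python3 s.py; python3 - <<'E'
from meas import *
S=snap('scene','s6.png');T=snap('top','t6.png')
print(mask(S,(5,150,90),(16,255,255),(355,160,400,210))[1],mask(T,(5,150,90),(16,255,255),(255,205,300,255))[1])
cv2.imwrite('pics/last.png',np.hstack([cv2.resize(S['image'][60:360,140:500,::-1],None,fx=1.1,fy=1.1),cv2.resize(T['image'][60:360,160:500,::-1],None,fx=1.1,fy=1.1)]))
E
```

```text
[ 0.49058 -0.08121  0.24305] 0.4434 [-0.04  1.27  0.42] [ 0.073 -0.021 -0.009] -1.13 24.8
(array([380.01195219, 180.92430279]), array([371, 169,  18,  28, 251], dtype=int32)) (array([270.2972973 , 231.30930931]), array([259, 216,  23,  33, 333], dtype=int32))
```

View pics/last.png

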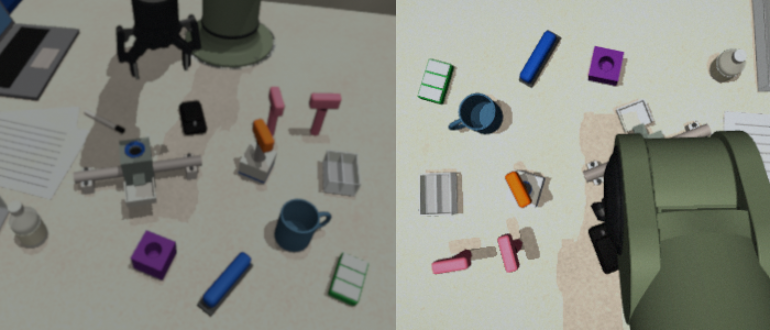

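The key stands upright in the white stand, with its handle at (380,181) against (379,180) at the start. The other objects are where they were and the gripper is clear.

```bash
python3 -c "
from h import *
print(ticket.job_done())"
```

```text
the job is handed in; nothing more can be done
None
```

I handed the job in at about 25 s: the key dropped into the socket, I turned the screw clockwise until the wrist torque rose to about the limiter's 0.13 N m, and the key is back upright in its stand with the gripper clear. The screw is not visible, so the stop is judged from torque and from turning about 1.35 rad; contact while searching started near 7 N and then held around 5 N.

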